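# Close the sample box in the testing bay

### The arm

A 6-joint arm with a two-finger parallel gripper is mounted at the origin on the work surface. World frame = base frame: x ahead of the robot, y to its left, z up, the work surface at z = 0. Lengths are in m, angles in rad, forces in N, time in s.
With the tool pointing down it reaches from about 0.25 to 0.725 m from the base axis. Payload 4 kg.
Tool frame: the origin (TCP) lies midway between the tips of the shut fingers; the grasp point (between the pads) lies bot.tcp_to_grasp behind it (bot.tcp_to_grasp is the distance from the TCP to the grasp point, in m); z points along the fingers, y is the line along which they close (so a half turn about z gives the same grasp; the last joint's range is limited). The gripper opens to 85 mm and grips with 20 to 120 N. Pads are 22 mm wide; open, the fingers measure 114 mm over their backs; the gripper's body (76 mm by 85 mm) begins 54 mm behind the grasp point. The pads swing forward as they close: fully open they stand 13 mm farther back than shut.
Start: joints at [-1.31, 0.241, 0.005, 1.335, 0, 1.571], TCP at [0.129, -0.483, 0.231] pointing down, gripper open.
Joint ranges: [-2.72, 2.72], [-1.05, 1.87], [-1.09, 1.28], [-1.99, 2.15], [-1.42, 1.44], [-3.14, 3.14]. Speed limits (rad/s): [2.79, 2.79, 3.14, 3.14, 3.14, 3.14].

### API

Orientations are given as a unit quaternion [x, y, z, w].
In Python, from workcell import readout, camera, bot gives the robot as it stands. The module is installed in compiled form; this text tells all that it offers.
- The arm moves only by the tool jog_arm, never from a script. Its argument "motion" is a list of rows, each an object of numbers: "x", "y", "z": the shift along the tool's x, y, z in mm; "spin": the turn about the tool's z in degrees; "fingers": the closure, from -1 (fully open) to 1 (shut). A call has 1 to 8 rows; each row is the pose to reach, as a shift and turn from the pose commanded when the call began, along the tool's axes at that moment; what a row does not reach only later rows make up. A row lasts 1/8 s, in which the tool goes at most 62.5 mm and 10.7 degrees, less where a joint would pass 70% of its speed; a pose out of reach is approached as far as the arm can. A call with a gripper value outside its range is refused whole. The fingers move at their own pace and stop on an object; the grip force is fixed at half the most. Time passes only in rows, so rows that repeat a pose let the fingers close. It gives the time, the measured TCP pose, the force, the opening and the grip force at its end, in the units of the state.
- readout.get_obs(): the state, without advancing time (a new reading comes with each control period).
- camera(name): name is "scene" or "top" or "wrist"; returns a dict with "pixels" (420x560x3 uint8, red, green, blue), "K" (3x3 intrinsics, pixels), "dist" ([k1, k2, p1, p2, k3] as OpenCV has them; the pictures are not rectified), "rvec" (rotation vector, rad) and "tvec" (3), from world to camera coordinates, as OpenCV has them. Camera axes: x right, y down, z forward; pixel columns grow to the right and rows downward; lengths in m; the calibration is good to about 2 mm. A picture is of the moment at which its call begins. There is no depth.
- bot.job_done(): hands the job in; it is judged then, once.
The state is a dict: "clock": time; "joint_pos": joint angles; "joint_vel": joint speeds; "tau": joint torques, N m; "eef_pos": TCP position; "tool_rot": TCP orientation; "ft_force": force on the tool from outside, world axes, zero at the start; "ft_torque": the same for the moment, N m; "grip_width": finger opening in m; "grasp_force": force on a finger pad.
Only numpy, scipy, OpenCV 4.12 (cv2) and the standard library are available. Lean on these libraries where they do the work, as an engineer would, in place of code of your own. Each camera call takes 0.05 s, during which the arm holds its last target. There are 200 camera calls.

### The job

Close the heavy lid of the sample box: bring it down under control, without letting it drop or slam, then press its front down until it is fully home in its stiff catch. Never load the lid with more than about 35 N, and leave the other things on the table where they are.

Things in the scene. Friction and masses are not known exactly. Their poses are not given: they have to be found in the camera images.
- case: Steel base plate (190 x 230 x 8 mm, fixed to the table) of the sample box. The box is an open grey tray 200 (x) x 240 (y) mm with 12 mm walls, on four screw feet right over the plate; its rim is 101 to 111 mm above the table, as the feet are set (not measured). Origin: plate's underside centre. x axis level, from tab side (robot's) to hinge side; y along the hinge; z up.
- hinge (a point): Middle of the lid's hinge line, on the far side from the robot; axes as case. Exact in plan, but its height (107 mm) is only the middle setting of the feet: the true hinge line and all of the lid lie up to 5 mm higher or lower; find out by touch. The shut lid's underside is level with the true hinge line, and the box's front wall (outer face) 200 mm from it.
- tabroot (a point): Where the middle of the tab meets the lid when shut, at the lid's underside: 200 mm from the hinge line, its height again only the middle setting; does not move with the lid. The lid: white plate 200 x 240 x 14 mm. Its steel pull tab: 10 mm thick, 90 mm wide (along the hinge), from 200 to 235 mm from the hinge line, underside flush with the lid's; free space above and beneath it.
- pin (a point): The catch, a rubber-headed pin in the front wall's middle, 194 mm from the hinge line; the point is level with the shut lid's underside (middle setting again). The pin stands 8 mm proud and carries the lowered lid. Some 17 to 22 N pressed on the lid above it slides it down flush, where it stays; then the lid meets the hard rim and force climbs steeply: that is home.
- lid (a joint): Lid angle, rad: 0 = shut, fully home (level); 1.57 = upright. Starts at 1.15 to 1.38, held by hinge friction. The lid weighs 0.76 to 0.99 kg: below about 0.8 to 1.1 rad it falls unless borne from beneath (1 to 3 N at the tab). Let go more than 5 mm above its rest (at the tab) it slams. It rests on the catch at about 0.04 rad; pressed home it stays by its weight.
- spray: Bystander, not to be disturbed: white trigger spray bottle 84 mm across, 230 tall, standing. Origin: centre of its underside.
- cup: Bystander, not to be disturbed: brown card cup 76 mm across, 100 tall. Origin: centre of its underside.
- dropper: Bystander, not to be disturbed: small white dropper bottle 26 mm across, 55 tall, standing on the table just before or beside the box. Origin: centre of its underside.
- cassette: Bystander, not to be disturbed: flat white test cassette 70 x 22 x 6 mm, lying on the table just before the box. Origin: centre of its underside.
- wipes: Bystander, not to be disturbed: round wipes tub 90 mm across, 130 tall. Origin: centre of its underside.
- gel: Bystander, not to be disturbed: clear gel bottle 60 mm across, 150 tall. Origin: centre of its underside.
- rack: Bystander, not to be disturbed: white rack 70 x 150 x 30 mm with tubes standing in it, 65 tall in all. Origin: centre of its underside.

How it is judged:
On the way, in this order (a step that is already met when the one before it is completed fails the run):
1. the lid is brought down to its last few centimetres (value of joint lid below 0.15 rad), for 0.05 s.
2. the lid is pressed fully home (value of joint lid below 0.008 rad), for 0.2 s.
At the end, for the whole second after the job is handed in: The lid is shut, at rest and fully home: within 0.008 rad (under 2 mm at the tab) (value of joint lid below 0.008 rad and velocity of joint lid between -0.05 and 0.05 rad/s); the robot touches nothing.
It fails at once if the lid falls or slams: faster than 1.5 rad/s in the last 0.6 rad of closing (value of joint lid below 0.6 rad and velocity of joint lid below -1.5 rad/s).
It fails at once if the robot loads the lid with more than 35 N (contact force between any of the fingers, the arm and lid above 35 N).
It fails at once if a bystander is moved by more than 30 mm or knocked over (distance of any of spray, cup, dropper, cassette, wipes, gel, rack from where it was at the start of the episode above 0.03 m or angle between any of spray, cup, dropper, cassette, wipes, gel, rack's own z axis and vertical above 0.5 rad).
It also fails if it takes over 67 s, if anything falls off the work surface, if the arm or the gripper's body presses on something with over 40 N, if the wrist force passes 120 N, or if a joint passes its speed limit or range.

## Working session

There is one attempt and no reset: what is moved stays moved. The work goes in short steps, Python scripts to look and compute and a tool call to move; the robot and the scene stay as the last step left them, time stands still between calls to the robot, and variables do not carry over. Pictures are saved under pics/ and viewed, at most 10 in all, crops included, and the job is handed in when it is done.

Besides the shell and the picture viewer there is one more tool, called after ">>>" by a JSON object that holds its "fn" and its "kwargs", one argument or row to a line. jog_arm: Moves the arm, as the interface text tells. Its arguments: {"type":"object","properties":{"motion":{"type":"array"}},"required":["motion"]}

```bash
mkdir -p pics
python3 - <<'E'
from workcell import readout,camera,bot
import cv2
for n in("scene","top"):
    c=camera(n); cv2.imwrite(f"pics/{n}0.png",c["pixels"][:,:,::-1])
o=readout.get_obs(); print(o["clock"],o["eef_pos"],o["tool_rot"],o["grip_width"],bot.tcp_to_grasp)
E
```

```text
0.1 [ 0.12876893 -0.48253428  0.23048203] [ 9.91509240e-01  1.30032670e-01 -1.30612599e-04 -9.56265676e-04] 0.08551946013612226 0.0187
```

View pics/scene0.png

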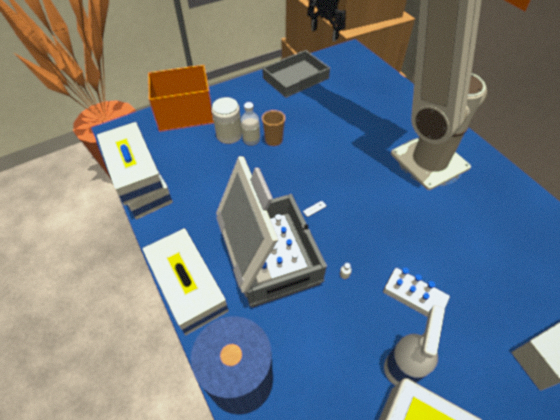

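View pics/top0.png

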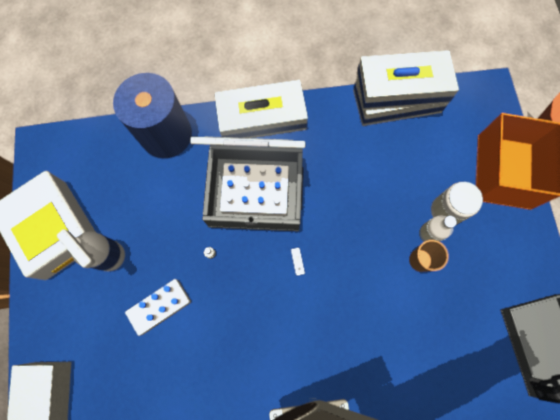

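The scene view shows the box at about (275,250) with its lid leaning open. In the top view the rim spans about (205–302, 145–230), the dropper is at (209,252), the cassette at (298,262), and up is +x. I'll enlarge both views.

Run:
```python
import cv2
a=cv2.imread("pics/top0.png")[130:280,180:320]; b=cv2.imread("pics/scene0.png")[150:310,205:365]
a=cv2.resize(a,None,fx=4,fy=4,interpolation=cv2.INTER_CUBIC); b=cv2.resize(b,None,fx=3.75,fy=3.75,interpolation=cv2.INTER_CUBIC)
cv2.imwrite("pics/a.png",a);cv2.imwrite("pics/b.png",b)
```

```text
(no output)
```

View pics/a.png

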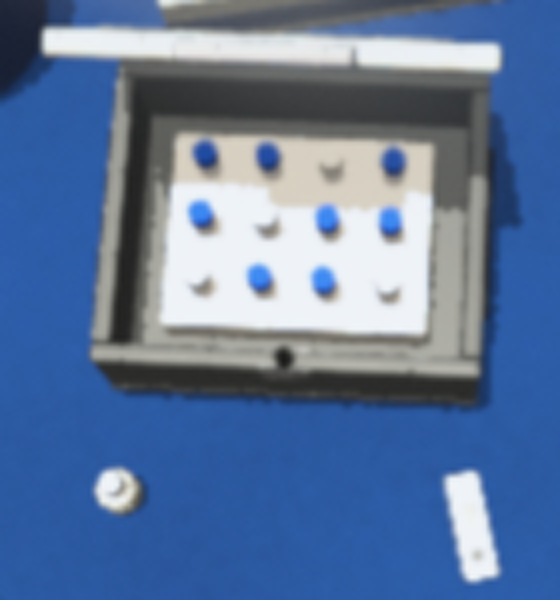

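View pics/b.png

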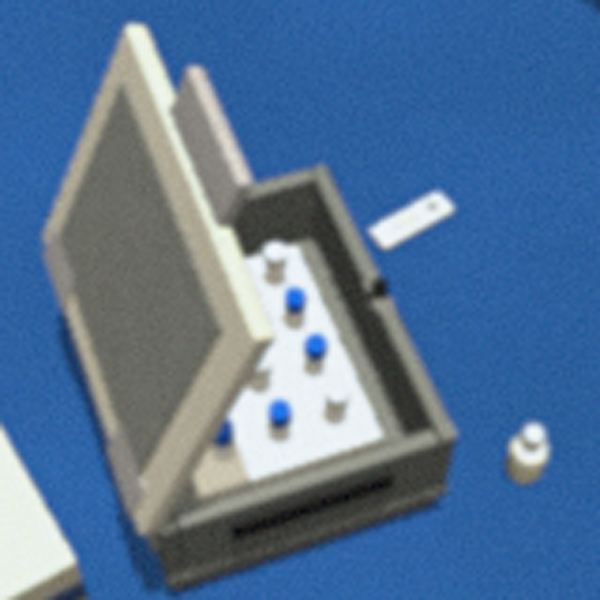

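The crops give these positions:
- **Crop a:** rim front corners at about (92,354) and (480,372), pin at (284,357), lid free edge from (43,28..55) to (500,42..70).
- **Crop b:** front corners at (455,435) and (320,170), pin at (380,287), lid free underside corners at (270,335) and about (148,28).

Next I fit the box pose and lid angle to these.

```bash
cat > fit.py <<'E'
from workcell import camera
import cv2, numpy as np, pickle
from scipy.optimize import least_squares
C={n:camera(n) for n in("top","scene")}
def proj(n,P):
    c=C[n]; return cv2.projectPoints(np.array(P,float).reshape(-1,1,3),c["rvec"],c["tvec"],c["K"],c["dist"])[0].reshape(-1,2)
def ground(n,uv,z):
    return least_squares(lambda q:(proj(n,[[q[0],q[1],z]])[0]-uv),[.5,0]).x
A=lambda u,v:(180+(u-1.5)/4,130+(v-1.5)/4)
B=lambda u,v:(205+(u-1.4)/3.75,150+(v-1.4)/3.75)
# (view,pixel,kind,(d toward robot,y,height))
O=[("top",A(92,352),0,(200,120,0)),("top",A(480,370),0,(200,-120,0)),("top",A(284,357),0,(194,0,6)),
("scene",B(455,435),0,(200,120,0)),("scene",B(320,168),0,(200,-120,0)),("scene",B(380,287),0,(194,0,4)),
("top",A(43,55),1,(200,120,0)),("top",A(499,70),1,(200,-120,0)),("top",A(43,28),1,(200,120,14)),("top",A(500,42),1,(200,-120,14)),
("scene",B(270,336),1,(200,120,0)),("scene",B(150,29),1,(200,-120,0))]
def pt(p,k,q):
    hx,hy,yaw,th,h=p; d,y,z=[v/1000 for v in q]
    if k: d,z=d*np.cos(th)-z*np.sin(th),d*np.sin(th)+z*np.cos(th)
    c,s=np.cos(yaw),np.sin(yaw)
    return [hx-c*d-s*y,hy-s*d+c*y,h+z]
def res(p): return np.concatenate([proj(n,[pt(p,k,q)])[0]-uv for n,uv,k,q in O]+[[(p[4]-.107)/.003]])
r=least_squares(res,[.6,.1,0,1.25,.107],loss="soft_l1")
print("hx hy yaw th h",r.x.round(4)); print(res(r.x)[:-1].reshape(-1,2).round(1).tolist())
for n,q in(("tabroot",(200,0,0)),("tabend",(235,0,0))): print(n,np.round(pt(r.x,0,q),3))
print("tab now",np.round(pt(r.x,1,(235,0,0)),4),np.round(pt(r.x,1,(235,0,10)),4))
print("dropper",ground("top",A(118,490),.05),"cassette",ground("top",A(470,525),.006))
E
python3 fit.py
```

```text
hx hy yaw th h [ 0.7435  0.0453 -0.1745  1.1641  0.1077]
[[-0.7, 1.5], [0.3, 0.9], [0.1, -0.7], [-0.4, 0.4], [0.2, -1.2], [-1.3, 0.9], [-0.2, -0.2], [0.3, 0.1], [-0.1, -0.2], [0.4, 0.3], [1.4, 1.0], [-2.0, -0.6]]
tabroot [0.547 0.08  0.108]
tabend [0.512 0.086 0.108]
tab now [0.652  0.0614 0.3236] [0.661  0.0598 0.3275]
dropper [0.49418082 0.19736713] cassette [ 0.44797143 -0.02284362]
```

Fitted pose: yaw −10°, lid at about 1.16 rad. The tool only points down, and a full grip would exceed 35 N, so the plan is:
1. Straddle the lid diagonally, with the far finger behind the lid plate and the near finger in front of the tab.
2. Tip the lid over with the far finger.
3. Swing the far finger out of the way.
4. Lower the lid with the fingers braced against the tab end.

First I travel above it.

>>> {"fn": "jog_arm", "kwargs": {
  "motion": [
    {"z":-60,"spin":-10},
    {"z":-120,"spin":-20},
    {"x":40,"y":-25,"z":-145,"spin":-30},
    {"x":85,"y":-52,"z":-145,"spin":-40},
    {"x":130,"y":-79,"z":-145,"spin":-50},
    {"x":175,"y":-107,"z":-145,"spin":-60},
    {"x":220,"y":-134,"z":-145,"spin":-70},
    {"x":265,"y":-162,"z":-145,"spin":-80}
  ]
}}

```text
validation failed for argument at $.mo...
```

>>> {"fn": "jog_arm", "kwargs": {
  "motion": [
    {"x":0,"y":0,"z":-60,"spin":-10,"fingers":-1},
    {"x":0,"y":0,"z":-120,"spin":-20,"fingers":-1},
    {"x":40,"y":-25,"z":-145,"spin":-30,"fingers":-1},
    {"x":85,"y":-52,"z":-145,"spin":-40,"fingers":-1},
    {"x":130,"y":-79,"z":-145,"spin":-50,"fingers":-1},
    {"x":175,"y":-107,"z":-145,"spin":-60,"fingers":-1},
    {"x":220,"y":-134,"z":-145,"spin":-70,"fingers":-1},
    {"x":265,"y":-162,"z":-145,"spin":-80,"fingers":-1}
  ]
}}

```text
clock: 1.2
eef_pos: [0.3441, -0.2569, 0.3762]
tool_rot: [0.674, 0.739, -0.0, 0.0]
ft_force: [1.2, -1.2, 0.4]
grip_width: 0.0852
grasp_force: 0.0
```

```bash
cat > st.py <<'E'
from workcell import readout
import numpy as np, sys
from scipy.spatial.transform import Rotation as R
o=readout.get_obs(); r=R.from_quat(o["tool_rot"]).as_matrix()
np.set_printoptions(precision=4,suppress=True)
p=o["eef_pos"]; h=np.array([.7435,.0453,.1077]); c,s=np.cos(-.1745),np.sin(-.1745)
v=p-h; d=-(c*v[0]+s*v[1]); y=-s*v[0]+c*v[1]
f=o["ft_force"]
print("t",o["clock"],"p",p,"d,y,h",d*1e3,y*1e3,v[2]*1e3,"xang",np.degrees(np.arctan2(r[1,0],r[0,0])),"tilt",np.degrees(np.arccos(-r[2,2])))
print("F",f,"F_hingeward(+)push d",-(c*f[0]+s*f[1]),"w",o["grip_width"],"q",o["joint_pos"])
if len(sys.argv)>1:  # target d,y(mm),tcp z(m),closing-line angle
    d,y,z=float(sys.argv[1])/1e3,float(sys.argv[2])/1e3,float(sys.argv[3])
    t=np.array([h[0]-c*d-s*y,h[1]-s*d+c*y,z]); print("shift mm",r.T@(t-p)*1e3)
E
python3 st.py 78 28 .375
```

```text
t 1.2 p [ 0.3441 -0.2569  0.3762] d,y,h 340.91057827577555 -366.93118407358924 268.52892930125137 xang 95.25670331036179 tilt 0.009344364767692714
F [ 1.2118 -1.1823  0.3653] F_hingeward(+)push d -1.398696503377836 w 0.08520642337630002 q [-0.6412  0.083   0.1876  1.6753 -0.0001  0.8378]
shift mm [311.841  357.5582   1.1933]
```

>>> {"fn": "jog_arm", "kwargs": {
  "motion": [
    {"x":40,"y":46,"z":0,"spin":-8,"fingers":-1},
    {"x":80,"y":92,"z":0,"spin":-16,"fingers":-1},
    {"x":120,"y":138,"z":0,"spin":-25,"fingers":-1},
    {"x":160,"y":183,"z":0,"spin":-25,"fingers":-1},
    {"x":200,"y":229,"z":0,"spin":-25,"fingers":-1},
    {"x":240,"y":275,"z":0,"spin":-25,"fingers":-1},
    {"x":280,"y":321,"z":0,"spin":-25,"fingers":-1},
    {"x":312,"y":358,"z":0,"spin":-25,"fingers":-1}
  ]
}}

```text
clock: 2.2
eef_pos: [0.674, 0.0855, 0.3756]
tool_rot: [0.5, 0.866, -0.0, -0.0]
ft_force: [2.2, -0.6, 0.8]
grip_width: 0.0854
grasp_force: 0.0
```

```bash
python3 st.py 78 28 .275
python3 - <<'E'
from workcell import camera
import cv2,numpy as np
s=camera("scene")["pixels"][60:310,160:380,::-1]; w=camera("wrist")["pixels"][:,:,::-1]
s=cv2.resize(s,(370,420)); w=cv2.resize(w,(430,322)); w=cv2.copyMakeBorder(w,0,98,0,0,cv2.BORDER_CONSTANT)
cv2.imwrite("pics/c.png",np.hstack([s,w]))
E
```

```text
t 2.2 p [0.674  0.0855 0.3756] d,y,h 75.45665216695896 27.527084145887912 267.9059137365979 xang 120.0081856388116 tilt 0.007390463579335868
F [ 2.1727 -0.6236  0.7992] F_hingeward(+)push d -2.2479913362877517 w 0.08537121764477718 q [0.1262 0.7247 1.1548 2.001  0.     1.1733]
shift mm [  1.9919  -1.6323 100.6062]
```

View pics/c.png

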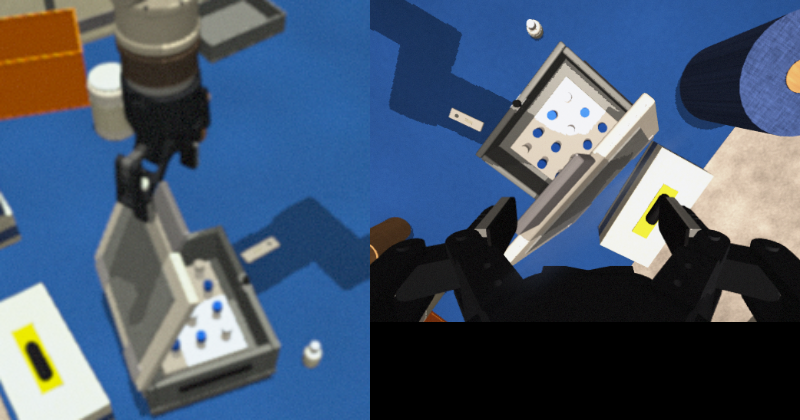

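The scene view shows the gripper above the lid. In the wrist view the fingertips are at about (505,210) and (675,205), with the lid edge running from (650,100) to (515,255) between them. I'll check this by overlaying the model.

```bash
cat > ov.py <<'E'
import fit,sys
from fit import *
p=[float(a) for a in sys.argv[1:6]]; out=sys.argv[6]
C["wrist"]=camera("wrist"); im=C["wrist"]["pixels"][:,:,::-1].copy()
def L(pts,col,k):
    u=proj("wrist",[pt(p,k,q) for q in pts]).astype(int); cv2.polylines(im,[u.reshape(-1,1,2)],True,col,1)
L([(200,120,0),(200,-120,0),(200,-120,14),(200,120,14)],(0,255,0),1)
L([(235,45,0),(235,-45,0),(235,-45,10),(235,45,10)],(0,0,255),1)
L([(200,120,0),(200,-120,0)],(255,0,255),0)
cv2.imwrite(out,cv2.resize(im,(800,600)))
E
python3 ov.py .7435 .0453 -.1745 1.1641 .1077 pics/d.png | tail -0
```

```text
Exception ignored on flushing sys.stdout:
BrokenPipeError: [Errno 32] Broken pipe
```

View pics/d.png

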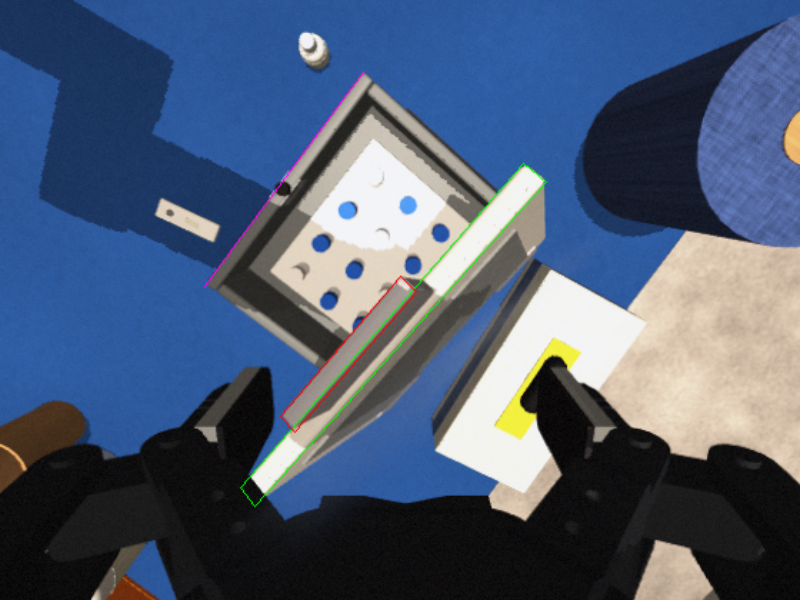

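The overlay matches the image, with the near finger in front of the tab and the far finger behind the lid. I'll descend.

>>> {"fn": "jog_arm", "kwargs": {
  "motion": [
    {"x":2,"y":-2,"z":0,"spin":0,"fingers":-1},
    {"x":2,"y":-2,"z":20,"spin":0,"fingers":-1},
    {"x":2,"y":-2,"z":40,"spin":0,"fingers":-1},
    {"x":2,"y":-2,"z":60,"spin":0,"fingers":-1},
    {"x":2,"y":-2,"z":78,"spin":0,"fingers":-1},
    {"x":2,"y":-2,"z":90,"spin":0,"fingers":-1},
    {"x":2,"y":-2,"z":97,"spin":0,"fingers":-1},
    {"x":2,"y":-2,"z":100,"spin":0,"fingers":-1}
  ]
}}

```text
clock: 3.45
eef_pos: [0.6696, 0.0834, 0.2778]
tool_rot: [0.501, 0.866, 0.001, 0.001]
ft_force: [-0.2, -0.0, -0.0]
grip_width: 0.0857
grasp_force: 0.0
```

```bash
python3 st.py 88 28 .273; python3 ov.py .7435 .0453 -.1745 1.1641 .1077 pics/e.png >/dev/null
```

```text
t 3.45 p [0.6696 0.0834 0.2778] d,y,h 79.41186910479041 24.66889623593433 170.11876200460708 xang 119.8847525329019 tilt 0.09952077407812895
F [-0.245  -0.0046 -0.029 ] F_hingeward(+)push d 0.24044852544385129 w 0.08567004808348312 q [ 0.1239  0.6148  0.6942  1.6485 -0.      1.1731]
shift mm [ 8.0664 -4.4619  4.8061]
```

View pics/e.png

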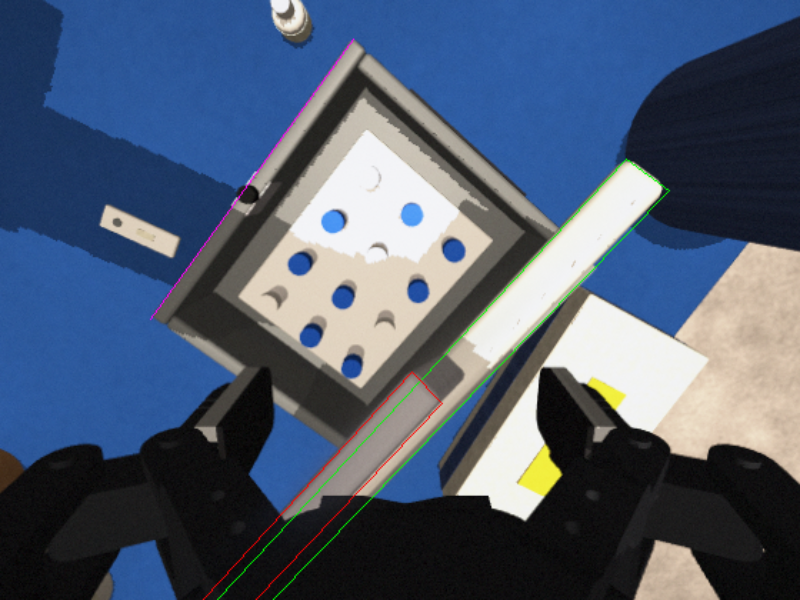

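>>> {"fn": "jog_arm", "kwargs": {
  "motion": [
    {"x":3,"y":-3,"z":0,"spin":0,"fingers":-1},
    {"x":5,"y":-6,"z":0,"spin":0,"fingers":-1},
    {"x":8,"y":-9,"z":1,"spin":0,"fingers":-1},
    {"x":10,"y":-12,"z":2,"spin":0,"fingers":-1},
    {"x":13,"y":-15,"z":3,"spin":0,"fingers":-1},
    {"x":15,"y":-18,"z":5,"spin":0,"fingers":-1},
    {"x":17,"y":-20,"z":6,"spin":0,"fingers":-1},
    {"x":19,"y":-23,"z":8,"spin":0,"fingers":-1}
  ]
}}

```text
clock: 4.6
eef_pos: [0.6407, 0.0892, 0.2683]
tool_rot: [0.5, 0.866, 0.0, 0.0]
ft_force: [0.8, 0.6, -0.3]
grip_width: 0.0851
grasp_force: 0.2
```

```bash
python3 st.py 148 28 .2407
cat > ang.py <<'E'
# estimate lid angle from the wrist+top view by the white free-edge strip: save overlay for given angle
E
```

```text
t 4.6 p [0.6407 0.0892 0.2683] d,y,h 108.9088843810736 25.424932793106017 160.5660766361378 xang 119.94651407161358 tilt 0.008764490835532596
F [ 0.7909  0.5752 -0.2988] F_hingeward(+)push d -0.6790647394796507 w 0.08513838629075599 q [0.1384 0.5443 0.5506 1.577  0.0001 1.1865]
shift mm [ 27.0718 -28.3206  27.5625]
```

>>> {"fn": "jog_arm", "kwargs": {
  "motion": [
    {"x":3,"y":-4,"z":2,"spin":0,"fingers":-1},
    {"x":6,"y":-8,"z":5,"spin":0,"fingers":-1},
    {"x":9,"y":-11,"z":8,"spin":0,"fingers":-1},
    {"x":13,"y":-15,"z":12,"spin":0,"fingers":-1},
    {"x":16,"y":-19,"z":15,"spin":0,"fingers":-1},
    {"x":19,"y":-23,"z":19,"spin":0,"fingers":-1},
    {"x":22,"y":-27,"z":23,"spin":0,"fingers":-1},
    {"x":26,"y":-31,"z":27,"spin":0,"fingers":-1}
  ]
}}

```text
clock: 5.6
eef_pos: [0.6006, 0.0962, 0.2409]
tool_rot: [0.501, 0.866, -0.0, -0.0]
ft_force: [-0.9, 0.9, -0.5]
grip_width: 0.0856
grasp_force: 0.3
```

```bash
python3 st.py; python3 ov.py .7435 .0453 -.1745 .77 .1077 pics/f.png >/dev/null
```

```text
t 5.6 p [0.6006 0.0962 0.2409] d,y,h 149.61116061479478 25.306299337988385 133.24439565350588 xang 119.93278209855585 tilt 0.016776270504608545
F [-0.8665  0.8712 -0.5416] F_hingeward(+)push d 1.0046342833336066 w 0.0856312703056303 q [ 0.1589  0.4591  0.3438  1.4558 -0.      1.2072]
```

View pics/f.png

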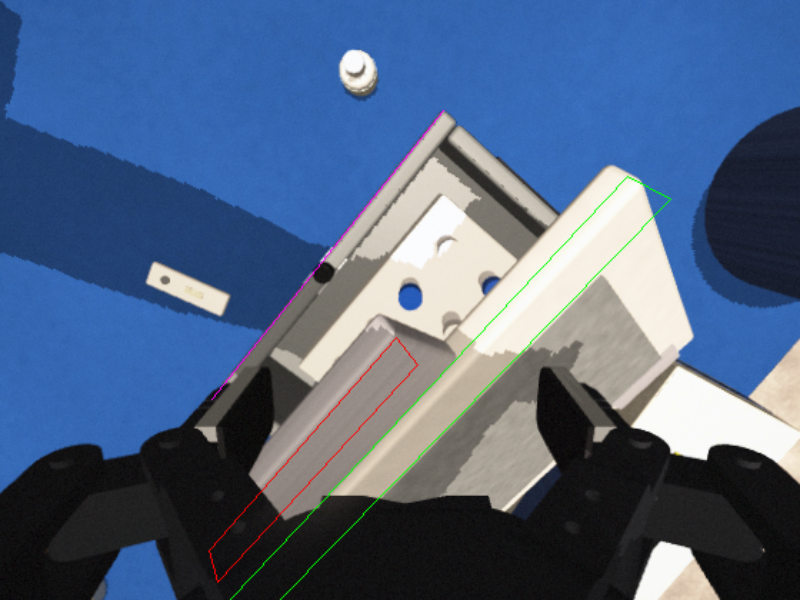

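```bash
cat > th.py <<'E'
from fit import *
C["wrist"]=camera("wrist")
b=[.7435,.0453,-.1745]
k=.7
for u,q in(((608,167),(200,120,0)),((375,318),(235,45,0))):
    u=np.array(u)*k
    for h in(.103,.1077,.112):
        r=least_squares(lambda t:proj("wrist",[pt(b+[t[0],h],1,q)])[0]-u,[.7]); print(q,h,r.x,r.fun)
E
python3 th.py | tail -6
```

```text
(200, 120, 0) 0.103 [0.74595091] [-0.58730052  1.0580654 ]
(200, 120, 0) 0.1077 [0.73615004] [ 0.61260365 -1.12769552]
(200, 120, 0) 0.112 [0.72704207] [ 1.720175   -3.23395731]
(235, 45, 0) 0.103 [0.73580664] [ 5.0482441  -3.84543924]
(235, 45, 0) 0.1077 [0.7307166] [ 2.99733468 -2.24295613]
(235, 45, 0) 0.112 [0.7259546] [ 0.98533365 -0.72459582]
```

The lid rests on the near finger at about 0.735 rad; the predicted contact agrees. Now I swing the far finger out over the lid edge, pivoting on the near finger.

>>> {"fn": "jog_arm", "kwargs": {
  "motion": [
    {"x":0,"y":0,"z":-4,"spin":0,"fingers":-1},
    {"x":4,"y":0,"z":-4,"spin":-5,"fingers":-1},
    {"x":9,"y":-1,"z":-4,"spin":-10,"fingers":-1},
    {"x":17,"y":-3,"z":-4,"spin":-20,"fingers":-1},
    {"x":25,"y":-7,"z":-4,"spin":-30,"fingers":-1},
    {"x":32,"y":-11,"z":-4,"spin":-40,"fingers":-1},
    {"x":37,"y":-16,"z":-4,"spin":-50,"fingers":-1},
    {"x":37,"y":-16,"z":-4,"spin":-50,"fingers":-1}
  ]
}}

```text
clock: 6.9
eef_pos: [0.5671, 0.1194, 0.2459]
tool_rot: [0.088, 0.996, -0.001, -0.001]
ft_force: [-7.4, -1.4, 1.3]
grip_width: 0.0859
grasp_force: 3.4
```

```bash
python3 st.py; python3 ov.py .7435 .0453 -.1745 .735 .1077 pics/g.png >/dev/null
```

```text
t 6.9 p [0.5671 0.1194 0.2459] d,y,h 186.5716565657557 42.352610997848515 138.20800149981653 xang 169.94737522121167 tilt 0.16133334174263605
F [-7.4009 -1.3816  1.3127] F_hingeward(+)push d 7.048641976324963 w 0.08588644750900692 q [ 0.2082  0.3989  0.2647  1.4391 -0.0013  0.3836]
```

View pics/g.png

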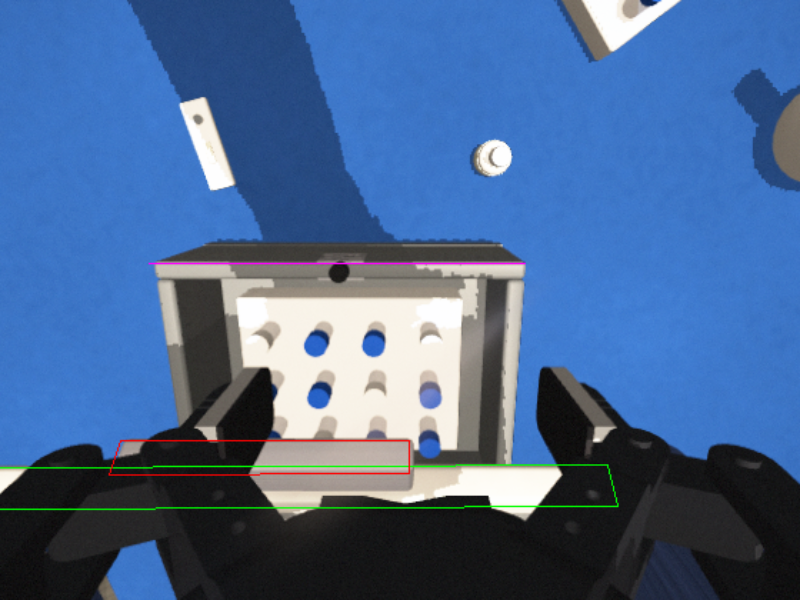

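Both fingers are now in front of the tab, with the lid held. I'll shut the fingers and centre them on the tab.

>>> {"fn": "jog_arm", "kwargs": {
  "motion": [
    {"x":0,"y":-4,"z":0,"spin":0,"fingers":1},
    {"x":0,"y":-11,"z":0,"spin":0,"fingers":1},
    {"x":0,"y":-18,"z":0,"spin":0,"fingers":1},
    {"x":0,"y":-25,"z":0,"spin":0,"fingers":1},
    {"x":0,"y":-32,"z":0,"spin":0,"fingers":1},
    {"x":0,"y":-38,"z":0,"spin":0,"fingers":1},
    {"x":0,"y":-42,"z":0,"spin":0,"fingers":1},
    {"x":0,"y":-42,"z":0,"spin":0,"fingers":1}
  ]
}}

```text
clock: 8.05
eef_pos: [0.5604, 0.0804, 0.246]
tool_rot: [0.087, 0.996, 0.002, -0.001]
ft_force: [-6.7, 4.7, 0.8]
grip_width: -0.0001
grasp_force: 3.5
```

```bash
python3 st.py
```

```text
t 8.05 p [0.5604 0.0804 0.246 ] d,y,h 186.45154425045394 2.7297987201478358 138.26928580198629 xang 170.0181081419958 tilt 0.20160788430571505
F [-6.7228  4.6951  0.7565] F_hingeward(+)push d 7.435885961809565 w -0.00014025265173102066 q [0.1406 0.3696 0.2216 1.4238 0.0034 0.3148]
```

>>> {"fn": "jog_arm", "kwargs": {
  "motion": [
    {"x":4,"y":0,"z":4,"spin":0,"fingers":1},
    {"x":9,"y":0,"z":9,"spin":0,"fingers":1},
    {"x":13,"y":0,"z":15,"spin":0,"fingers":1},
    {"x":17,"y":0,"z":20,"spin":0,"fingers":1},
    {"x":21,"y":0,"z":26,"spin":0,"fingers":1},
    {"x":25,"y":0,"z":32,"spin":0,"fingers":1},
    {"x":28,"y":0,"z":38,"spin":0,"fingers":1},
    {"x":31,"y":0,"z":42,"spin":0,"fingers":1}
  ]
}}

```text
clock: 9.05
eef_pos: [0.5298, 0.0847, 0.2024]
tool_rot: [0.087, 0.996, 0.0, -0.001]
ft_force: [-3.7, 3.5, 0.3]
grip_width: -0.0002
grasp_force: 1.8
```

```bash
cat >> ov.py <<'E'
cv2.imwrite(out.replace("pics/","raw_"),C["wrist"]["pixels"][:,:,::-1])
E
python3 st.py; python3 ov.py .7435 .0453 -.1745 .50 .1077 pics/h.png >/dev/null
```

```text
t 9.05 p [0.5298 0.0847 0.2024] d,y,h 217.28630237354233 1.7349670831713626 94.74853651124961 xang 169.9650767719346 tilt 0.10605990748650188
F [-3.6872  3.4717  0.2623] F_hingeward(+)push d 4.2339362062978925 w -0.00023657682871762554 q [0.1581 0.3278 0.048  1.2927 0.0008 0.3333]
```

>>> {"fn": "jog_arm", "kwargs": {
  "motion": [
    {"x":3,"y":0,"z":6,"spin":0,"fingers":1},
    {"x":6,"y":0,"z":12,"spin":0,"fingers":1},
    {"x":9,"y":0,"z":19,"spin":0,"fingers":1},
    {"x":12,"y":0,"z":25,"spin":0,"fingers":1},
    {"x":14,"y":0,"z":32,"spin":0,"fingers":1},
    {"x":16,"y":0,"z":38,"spin":0,"fingers":1},
    {"x":18,"y":0,"z":43,"spin":0,"fingers":1},
    {"x":18,"y":0,"z":43,"spin":0,"fingers":1}
  ]
}}

```text
clock: 10.2
eef_pos: [0.5109, 0.0878, 0.1587]
tool_rot: [0.087, 0.996, 0.0, -0.003]
ft_force: [-5.5, 3.7, -2.8]
grip_width: 0.0
grasp_force: 3.0
```

```bash
python3 st.py
cat > edge.py <<'E'
# lid angle by matching the rendered lid top-face outline against image gradients (top + scene + wrist views)
from fit import *
import sys
C["wrist"]=camera("wrist")
b=[.7435,.0453,-.1745]
S=[(200,60,0),(200,115,0),(200,60,14),(200,115,14),(200,-60,0),(200,-115,0),(200,-60,14),(200,-115,14)]
def score(n,th,h):
    g=cv2.GaussianBlur(cv2.cvtColor(C[n]["pixels"],cv2.COLOR_RGB2GRAY),(3,3),0).astype(np.float32)
    tot=0
    for i in range(0,8,2):
        P=[np.array(pt(b+[th,h],1,tuple(np.array(S[i])+(np.array(S[i+1])-S[i])*f))) for f in np.linspace(0,1,25)]
        u=proj(n,P).astype(np.float32); t=u[-1]-u[0]; t/=np.linalg.norm(t)+1e-9; nr=np.array([-t[1],t[0]])
        s=lambda k:cv2.remap(g,u[:,:1]+k*nr[0],u[:,1:]+k*nr[1],cv2.INTER_LINEAR).ravel()
        tot+=abs((s(1.2)-s(-1.2)).mean())
    return tot
T=np.arange(0,.8,.01)
for n in("top","scene"):
    v=np.array([score(n,t,.1077) for t in T]); i=np.argsort(v)[::-1][:5]; print(n,[(round(T[k],2),round(float(v[k]))) for k in i])
E
python3 edge.py | tail -2
```

```text
t 10.2 p [0.5109 0.0878 0.1587] d,y,h 236.49317370829502 1.5035524395846238 50.976927799846955 xang 169.9717198771681 tilt 0.2958142168383653
F [-5.5074  3.6763 -2.8076] F_hingeward(+)push d 6.061999783854963 w 4.679503523284728e-05 q [ 0.1694  0.3232 -0.0763  1.1762  0.0015  0.3444]
top [(np.float64(0.3), 102), (np.float64(0.29), 102), (np.float64(0.31), 99), (np.float64(0.28), 98), (np.float64(0.32), 94)]
scene [(np.float64(0.28), 216), (np.float64(0.29), 215), (np.float64(0.3), 214), (np.float64(0.27), 214), (np.float64(0.26), 211)]
```

Both views put the lid at about 0.29 rad, which agrees with the contact geometry. I'll continue down slowly, keeping pressure on the tab end.

>>> {"fn": "jog_arm", "kwargs": {
  "motion": [
    {"x":0.8,"y":0,"z":3,"spin":0,"fingers":1},
    {"x":1.6,"y":0,"z":6,"spin":0,"fingers":1},
    {"x":2.3,"y":0,"z":9,"spin":0,"fingers":1},
    {"x":3,"y":0,"z":12,"spin":0,"fingers":1},
    {"x":3.6,"y":0,"z":15,"spin":0,"fingers":1},
    {"x":4.2,"y":0,"z":18,"spin":0,"fingers":1},
    {"x":4.6,"y":0,"z":20,"spin":0,"fingers":1},
    {"x":4.6,"y":0,"z":20,"spin":0,"fingers":1}
  ]
}}

```text
clock: 11.35
eef_pos: [0.5055, 0.0888, 0.1386]
tool_rot: [0.087, 0.996, 0.0, -0.003]
ft_force: [-6.6, 4.3, -2.1]
grip_width: 0.0002
grasp_force: 4.1
```

```bash
python3 st.py;python3 edge.py | tail -2
```

```text
t 11.35 p [0.5055 0.0888 0.1386] d,y,h 241.88764506585056 1.5148925830569329 30.945400344582747 xang 169.9840343174646 tilt 0.38755758697114434
F [-6.6164  4.2577 -2.1361] F_hingeward(+)push d 7.255125008094452 w 0.0001929338313867539 q [ 0.1726  0.3309 -0.121   1.1254  0.0021  0.3474]
top [(np.float64(0.21), 127), (np.float64(0.2), 125), (np.float64(0.22), 125), (np.float64(0.23), 119), (np.float64(0.19), 119)]
scene [(np.float64(0.27), 203), (np.float64(0.28), 202), (np.float64(0.26), 202), (np.float64(0.29), 200), (np.float64(0.25), 199)]
```

>>> {"fn": "jog_arm", "kwargs": {
  "motion": [
    {"x":0.3,"y":0,"z":2,"spin":0,"fingers":1},
    {"x":0.6,"y":0,"z":4,"spin":0,"fingers":1},
    {"x":0.9,"y":0,"z":6,"spin":0,"fingers":1},
    {"x":1.2,"y":0,"z":8,"spin":0,"fingers":1},
    {"x":1.5,"y":0,"z":10,"spin":0,"fingers":1},
    {"x":1.8,"y":0,"z":12,"spin":0,"fingers":1},
    {"x":2,"y":0,"z":14,"spin":0,"fingers":1},
    {"x":2.2,"y":0,"z":16,"spin":0,"fingers":1}
  ]
}}

```text
clock: 12.5
eef_pos: [0.5025, 0.0894, 0.1225]
tool_rot: [0.087, 0.996, 0.0, -0.004]
ft_force: [-9.5, 5.2, -0.5]
grip_width: 0.0001
grasp_force: 5.1
```

```bash
python3 st.py;python3 edge.py | tail -2
```

```text
t 12.5 p [0.5025 0.0894 0.1225] d,y,h 244.9464565819528 1.5540282359352842 14.82659611869841 xang 169.99534425797756 tilt 0.47889297531153596
F [-9.4637  5.1717 -0.459 ] F_hingeward(+)push d 10.217823847014518 w 7.183328690821594e-05 q [ 0.1743  0.3411 -0.1518  1.0857  0.0028  0.3489]
top [(np.float64(0.15), 137), (np.float64(0.16), 135), (np.float64(0.14), 135), (np.float64(0.17), 130), (np.float64(0.13), 130)]
scene [(np.float64(0.26), 275), (np.float64(0.25), 274), (np.float64(0.27), 273), (np.float64(0.24), 271), (np.float64(0.28), 270)]
```

>>> {"fn": "jog_arm", "kwargs": {
  "motion": [
    {"x":0.2,"y":0,"z":1.5,"spin":0,"fingers":1},
    {"x":0.4,"y":0,"z":3,"spin":0,"fingers":1},
    {"x":0.6,"y":0,"z":4.5,"spin":0,"fingers":1},
    {"x":0.8,"y":0,"z":6,"spin":0,"fingers":1},
    {"x":0.9,"y":0,"z":7.5,"spin":0,"fingers":1},
    {"x":1.0,"y":0,"z":9,"spin":0,"fingers":1},
    {"x":1.1,"y":0,"z":10.5,"spin":0,"fingers":1},
    {"x":1.2,"y":0,"z":12,"spin":0,"fingers":1}
  ]
}}

```text
clock: 13.65
eef_pos: [0.5009, 0.0897, 0.1103]
tool_rot: [0.087, 0.996, 0.0, -0.005]
ft_force: [-9.2, 6.6, -1.7]
grip_width: 0.0004
grasp_force: 5.3
```

```bash
python3 st.py;python3 edge.py | tail -2
```

```text
t 13.65 p [0.5009 0.0897 0.1103] d,y,h 246.5824068484003 1.5646554323026223 2.5775166625848085 xang 170.00580017221162 tilt 0.5318349286233516
F [-9.2283  6.57   -1.7211] F_hingeward(+)push d 10.228855224182965 w 0.0003749075130550754 q [ 0.1752  0.3507 -0.173   1.0558  0.0032  0.3496]
top [(np.float64(0.08), 150), (np.float64(0.09), 149), (np.float64(0.1), 148), (np.float64(0.07), 146), (np.float64(0.11), 143)]
scene [(np.float64(0.23), 349), (np.float64(0.24), 348), (np.float64(0.22), 347), (np.float64(0.25), 345), (np.float64(0.21), 344)]
```

>>> {"fn": "jog_arm", "kwargs": {
  "motion": [
    {"x":0.1,"y":0,"z":1,"spin":0,"fingers":1},
    {"x":0.2,"y":0,"z":2,"spin":0,"fingers":1},
    {"x":0.2,"y":0,"z":3,"spin":0,"fingers":1},
    {"x":0.3,"y":0,"z":4,"spin":0,"fingers":1},
    {"x":0.4,"y":0,"z":5,"spin":0,"fingers":1},
    {"x":0.4,"y":0,"z":6,"spin":0,"fingers":1}
  ]
}}

```text
clock: 14.55
eef_pos: [0.5004, 0.0897, 0.1042]
tool_rot: [0.087, 0.996, 0.0, -0.005]
ft_force: [-10.3, 5.7, -0.9]
grip_width: 0.0
grasp_force: 5.3
```

```bash
python3 st.py;python3 edge.py | tail -2
```

```text
t 14.55 p [0.5004 0.0897 0.1042] d,y,h 247.1349674536473 1.5641840640421636 -3.4783897110384485 xang 170.00768777422047 tilt 0.5487030209922602
F [-10.2969   5.7351  -0.909 ] F_hingeward(+)push d 11.136248938442952 w 2.8246265365227524e-05 q [ 0.1755  0.3561 -0.1827  1.041   0.0033  0.3499]
top [(np.float64(0.05), 165), (np.float64(0.06), 164), (np.float64(0.04), 163), (np.float64(0.07), 161), (np.float64(0.03), 158)]
scene [(np.float64(0.21), 368), (np.float64(0.22), 368), (np.float64(0.23), 366), (np.float64(0.2), 366), (np.float64(0.24), 363)]
```

Now a few millimetres at a time until the vertical force turns positive, meaning the lid has landed on the pin.

>>> {"fn": "jog_arm", "kwargs": {
  "motion": [
    {"x":0.1,"y":0,"z":0.8,"spin":0,"fingers":1},
    {"x":0.1,"y":0,"z":1.6,"spin":0,"fingers":1},
    {"x":0.1,"y":0,"z":2.4,"spin":0,"fingers":1},
    {"x":0.1,"y":0,"z":3,"spin":0,"fingers":1}
  ]
}}

```text
clock: 15.2
eef_pos: [0.5001, 0.0898, 0.1011]
tool_rot: [0.087, 0.996, 0.0, -0.005]
ft_force: [-10.2, 5.7, -0.9]
grip_width: -0.0003
grasp_force: 5.4
```

```bash
python3 st.py
```

```text
t 15.2 p [0.5001 0.0898 0.1011] d,y,h 247.3924406691201 1.5954971389407977 -6.572786292550023 xang 170.0092322867188 tilt 0.5686153371559637
F [-10.2397   5.7238  -0.9413] F_hingeward(+)push d 11.077941745851081 w -0.0002775306367570662 q [ 0.1756  0.3591 -0.1873  1.0337  0.0034  0.35  ]
```

>>> {"fn": "jog_arm", "kwargs": {
  "motion": [
    {"x":0,"y":0,"z":0.8,"spin":0,"fingers":1},
    {"x":0,"y":0,"z":1.6,"spin":0,"fingers":1},
    {"x":0,"y":0,"z":2,"spin":0,"fingers":1}
  ]
}}

```text
clock: 15.58
eef_pos: [0.5, 0.0898, 0.0991]
tool_rot: [0.087, 0.996, 0.0, -0.005]
ft_force: [-10.2, 6.2, -1.0]
grip_width: -0.0
grasp_force: 5.5
```

```bash
python3 st.py;python3 edge.py | tail -2
```

```text
t 15.575 p [0.5    0.0898 0.0991] d,y,h 247.53524924699974 1.589647806095662 -8.616481313764995 xang 170.01049192040446 tilt 0.5834951603645414
F [-10.2023   6.1771  -0.9939] F_hingeward(+)push d 11.119762841580025 w -4.4107370466704985e-05 q [ 0.1757  0.3611 -0.1903  1.029   0.0035  0.35  ]
top [(np.float64(0.03), 183), (np.float64(0.02), 183), (np.float64(0.04), 181), (np.float64(0.01), 179), (np.float64(0.05), 176)]
scene [(np.float64(0.19), 394), (np.float64(0.2), 393), (np.float64(0.18), 393), (np.float64(0.21), 390), (np.float64(0.17), 389)]
```

>>> {"fn": "jog_arm", "kwargs": {
  "motion": [
    {"x":0,"y":0,"z":0.8,"spin":0,"fingers":1},
    {"x":0,"y":0,"z":1.6,"spin":0,"fingers":1},
    {"x":0,"y":0,"z":2.4,"spin":0,"fingers":1},
    {"x":0,"y":0,"z":3,"spin":0,"fingers":1}
  ]
}}

```text
clock: 16.23
eef_pos: [0.5, 0.0899, 0.0969]
tool_rot: [0.087, 0.996, 0.001, -0.005]
ft_force: [-12.9, 5.0, 6.3]
grip_width: -0.0002
grasp_force: 7.0
```

```bash
python3 st.py
```

```text
t 16.225 p [0.5    0.0899 0.0969] d,y,h 247.58113161961785 1.6414634079149755 -10.754967792414458 xang 170.0131496213629 tilt 0.5642722645173622
F [-12.8806   5.0171   6.2641] F_hingeward(+)push d 13.556087416951966 w -0.00017297340492184116 q [ 0.1757  0.363  -0.1937  1.0232  0.0036  0.35  ]
```

>>> {"fn": "jog_arm", "kwargs": {
  "motion": [
    {"x":0,"y":0,"z":0.8,"spin":0,"fingers":1},
    {"x":0,"y":0,"z":1.6,"spin":0,"fingers":1},
    {"x":0,"y":0,"z":2,"spin":0,"fingers":1}
  ]
}}

```text
clock: 16.6
eef_pos: [0.5, 0.0897, 0.096]
tool_rot: [0.087, 0.996, 0.0, -0.004]
ft_force: [-15.3, 4.8, 12.7]
grip_width: -0.0005
grasp_force: 8.2
```

```bash
python3 st.py;python3 edge.py | tail -2
```

```text
t 16.6 p [0.5    0.0897 0.096 ] d,y,h 247.53809761437554 1.399101738396205 -11.687592544931361 xang 170.00318648198513 tilt 0.5136729389791083
F [-15.2697   4.8107  12.6936] F_hingeward(+)push d 15.873042274371763 w -0.0005200479044206284 q [ 0.1756  0.3634 -0.1959  1.0199  0.0031  0.3501]
top [(np.float64(0.02), 191), (np.float64(0.01), 191), (np.float64(0.03), 188), (np.float64(0.0), 188), (np.float64(0.04), 183)]
scene [(np.float64(0.18), 390), (np.float64(0.19), 389), (np.float64(0.17), 388), (np.float64(0.2), 387), (np.float64(0.21), 383)]
```

The lid has landed on the pin: Fz is now +12.7 N. I'll release the drag, back off and rise.

>>> {"fn": "jog_arm", "kwargs": {
  "motion": [
    {"x":2,"y":0,"z":-1.5,"spin":0,"fingers":1},
    {"x":8,"y":0,"z":-1.5,"spin":0,"fingers":1},
    {"x":20,"y":0,"z":-1.5,"spin":0,"fingers":1},
    {"x":32,"y":0,"z":-10,"spin":0,"fingers":1},
    {"x":32,"y":0,"z":-40,"spin":0,"fingers":1},
    {"x":32,"y":0,"z":-70,"spin":0,"fingers":1},
    {"x":32,"y":0,"z":-75,"spin":0,"fingers":1},
    {"x":32,"y":0,"z":-75,"spin":0,"fingers":1}
  ]
}}

```text
clock: 17.75
eef_pos: [0.4731, 0.0946, 0.1716]
tool_rot: [0.088, 0.996, 0.0, 0.001]
ft_force: [-0.3, 0.1, -0.8]
grip_width: 0.0001
grasp_force: 0.0
```

```bash
python3 st.py 194 0 .150; python3 edge.py | tail -2; cat > box.py <<'E'
E
python3 ov.py .7435 .0453 -.1745 .04 .1077 pics/h.png >/dev/null
```

```text
t 17.75 p [0.4731 0.0946 0.1716] d,y,h 274.7976605437753 1.5669584190138446 63.866054188924366 xang 169.94168064473126 tilt 0.06259909621719288
F [-0.2648  0.077  -0.8143] F_hingeward(+)push d 0.2741038178545397 w 6.763740309557652e-05 q [ 0.1974  0.241  -0.1541  1.1746 -0.0002  0.3729]
shift mm [-80.7761  -1.4865  21.6525]
top [(np.float64(0.02), 203), (np.float64(0.01), 203), (np.float64(0.03), 199), (np.float64(0.0), 199), (np.float64(0.04), 193)]
scene [(np.float64(0.18), 376), (np.float64(0.19), 375), (np.float64(0.17), 373), (np.float64(0.2), 373), (np.float64(0.21), 369)]
```

View pics/h.png

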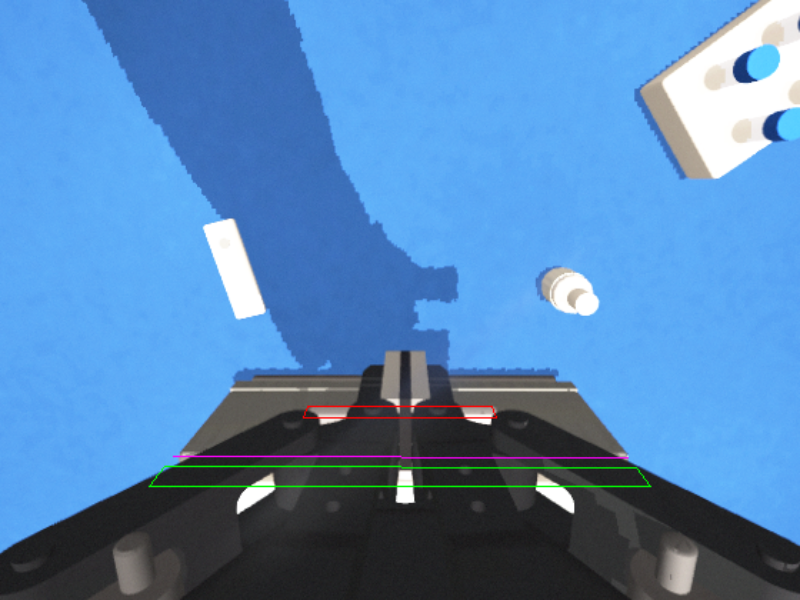

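The lid is down on the catch and the bystanders have not moved; the dropper is at (570,290) and the cassette at (235,268). I'll go over the pin.

>>> {"fn": "jog_arm", "kwargs": {
  "motion": [
    {"x":-30,"y":-1,"z":0,"spin":0,"fingers":1},
    {"x":-65,"y":-1.5,"z":0,"spin":0,"fingers":1},
    {"x":-82,"y":-1.5,"z":5,"spin":0,"fingers":1},
    {"x":-82,"y":-1.5,"z":20,"spin":0,"fingers":1},
    {"x":-82,"y":-1.5,"z":28,"spin":0,"fingers":1},
    {"x":-82,"y":-1.5,"z":32,"spin":0,"fingers":1},
    {"x":-82,"y":-1.5,"z":34,"spin":0,"fingers":1},
    {"x":-82,"y":-1.5,"z":34,"spin":0,"fingers":1}
  ]
}}

```text
clock: 19.05
eef_pos: [0.5535, 0.0789, 0.1376]
tool_rot: [0.088, 0.996, 0.0, 0.0]
ft_force: [0.2, -0.8, 0.5]
grip_width: -0.0002
grasp_force: 0.0
```

```bash
python3 st.py 194 0 .125
```

```text
t 19.05 p [0.5535 0.0789 0.1376] d,y,h 192.90565906502448 0.14259108101587897 29.909921181589098 xang 169.9571224320514 tilt 0.024196912840099054
F [ 0.1879 -0.8467  0.454 ] F_hingeward(+)push d -0.33204513941258945 w -0.0002288560810402749 q [ 0.1416  0.4119 -0.0025  1.1561  0.      0.3169]
shift mm [ 1.0991 -0.1455 12.6095]
```

>>> {"fn": "jog_arm", "kwargs": {
  "motion": [
    {"x":0,"y":0,"z":1,"spin":0,"fingers":1},
    {"x":0,"y":0,"z":2,"spin":0,"fingers":1},
    {"x":0,"y":0,"z":3,"spin":0,"fingers":1},
    {"x":0,"y":0,"z":4,"spin":0,"fingers":1}
  ]
}}

```text
clock: 19.55
eef_pos: [0.5537, 0.0787, 0.1332]
tool_rot: [0.088, 0.996, -0.0, -0.0]
ft_force: [-0.3, 0.2, -0.2]
grip_width: 0.0001
grasp_force: 0.0
```

>>> {"fn": "jog_arm", "kwargs": {
  "motion": [
    {"x":0,"y":0,"z":1,"spin":0,"fingers":1},
    {"x":0,"y":0,"z":2,"spin":0,"fingers":1},
    {"x":0,"y":0,"z":3,"spin":0,"fingers":1}
  ]
}}

```text
clock: 19.92
eef_pos: [0.5537, 0.0788, 0.1322]
tool_rot: [0.088, 0.996, 0.0, 0.001]
ft_force: [-4.5, -0.5, 13.8]
grip_width: 0.0
grasp_force: 6.9
```

>>> {"fn": "jog_arm", "kwargs": {
  "motion": [
    {"x":0,"y":0,"z":1,"spin":0,"fingers":1},
    {"x":0,"y":0,"z":2,"spin":0,"fingers":1}
  ]
}}

```text
clock: 20.18
eef_pos: [0.5537, 0.0788, 0.1318]
tool_rot: [0.088, 0.996, 0.0, 0.001]
ft_force: [-8.1, -1.4, 19.3]
grip_width: -0.0002
grasp_force: 9.7
```

>>> {"fn": "jog_arm", "kwargs": {
  "motion": [
    {"x":0,"y":0,"z":0.5,"spin":0,"fingers":1},
    {"x":0,"y":0,"z":0.5,"spin":0,"fingers":1}
  ]
}}

```text
clock: 20.42
eef_pos: [0.5537, 0.0788, 0.1314]
tool_rot: [0.088, 0.996, 0.0, 0.001]
ft_force: [-7.7, -1.2, 18.9]
grip_width: 0.0001
grasp_force: 9.2
```

>>> {"fn": "jog_arm", "kwargs": {
  "motion": [
    {"x":0,"y":0,"z":0.5,"spin":0,"fingers":1},
    {"x":0,"y":0,"z":0.5,"spin":0,"fingers":1}
  ]
}}

```text
clock: 20.68
eef_pos: [0.5536, 0.0788, 0.131]
tool_rot: [0.088, 0.996, 0.0, 0.001]
ft_force: [-8.1, -1.1, 19.5]
grip_width: -0.0001
grasp_force: 9.4
```

The pin is sliding at about 19 N. I'll continue.

>>> {"fn": "jog_arm", "kwargs": {
  "motion": [
    {"x":0,"y":0,"z":0.5,"spin":0,"fingers":1},
    {"x":0,"y":0,"z":1,"spin":0,"fingers":1},
    {"x":0,"y":0,"z":1.5,"spin":0,"fingers":1},
    {"x":0,"y":0,"z":2,"spin":0,"fingers":1},
    {"x":0,"y":0,"z":2.5,"spin":0,"fingers":1},
    {"x":0,"y":0,"z":3,"spin":0,"fingers":1}
  ]
}}

```text
clock: 21.42
eef_pos: [0.5533, 0.0788, 0.128]
tool_rot: [0.088, 0.996, 0.0, 0.001]
ft_force: [-8.0, -0.6, 20.9]
grip_width: 0.0001
grasp_force: 9.8
```

>>> {"fn": "jog_arm", "kwargs": {
  "motion": [
    {"x":0,"y":0,"z":0.5,"spin":0,"fingers":1},
    {"x":0,"y":0,"z":1,"spin":0,"fingers":1}
  ]
}}

```text
clock: 21.68
eef_pos: [0.5533, 0.0789, 0.1269]
tool_rot: [0.088, 0.996, 0.0, 0.001]
ft_force: [-7.8, -1.3, 20.0]
grip_width: 0.0003
grasp_force: 9.9
```

>>> {"fn": "jog_arm", "kwargs": {
  "motion": [
    {"x":0,"y":0,"z":0.5,"spin":0,"fingers":1},
    {"x":0,"y":0,"z":0.5,"spin":0,"fingers":1}
  ]
}}

```text
clock: 21.92
eef_pos: [0.5532, 0.0789, 0.1263]
tool_rot: [0.088, 0.996, 0.0, 0.001]
ft_force: [-8.2, -0.9, 19.0]
grip_width: -0.0002
grasp_force: 9.7
```

>>> {"fn": "jog_arm", "kwargs": {
  "motion": [
    {"x":0,"y":0,"z":0.5,"spin":0,"fingers":1},
    {"x":0,"y":0,"z":0.5,"spin":0,"fingers":1}
  ]
}}

```text
clock: 22.18
eef_pos: [0.5532, 0.0789, 0.1258]
tool_rot: [0.088, 0.996, 0.0, 0.001]
ft_force: [-8.4, 0.2, 20.2]
grip_width: -0.0001
grasp_force: 9.7
```

>>> {"fn": "jog_arm", "kwargs": {
  "motion": [
    {"x":0,"y":0,"z":0.5,"spin":0,"fingers":1},
    {"x":0,"y":0,"z":0.5,"spin":0,"fingers":1}
  ]
}}

```text
clock: 22.42
eef_pos: [0.5531, 0.0789, 0.1253]
tool_rot: [0.088, 0.996, 0.0, 0.001]
ft_force: [-9.1, -1.7, 20.1]
grip_width: -0.0
grasp_force: 9.8
```

>>> {"fn": "jog_arm", "kwargs": {
  "motion": [
    {"x":0,"y":0,"z":0.5,"spin":0,"fingers":1},
    {"x":0,"y":0,"z":0.5,"spin":0,"fingers":1}
  ]
}}

```text
clock: 22.68
eef_pos: [0.5531, 0.0789, 0.1248]
tool_rot: [0.088, 0.996, 0.0, 0.001]
ft_force: [-8.9, -0.8, 19.7]
grip_width: -0.0002
grasp_force: 9.8
```

>>> {"fn": "jog_arm", "kwargs": {
  "motion": [
    {"x":0,"y":0,"z":0.4,"spin":0,"fingers":1},
    {"x":0,"y":0,"z":0.4,"spin":0,"fingers":1}
  ]
}}

```text
clock: 22.92
eef_pos: [0.553, 0.0789, 0.1244]
tool_rot: [0.088, 0.996, 0.0, 0.001]
ft_force: [-8.9, -0.6, 18.8]
grip_width: -0.0001
grasp_force: 9.9
```

>>> {"fn": "jog_arm", "kwargs": {
  "motion": [
    {"x":0,"y":0,"z":0.4,"spin":0,"fingers":1},
    {"x":0,"y":0,"z":0.4,"spin":0,"fingers":1}
  ]
}}

```text
clock: 23.18
eef_pos: [0.553, 0.0789, 0.1242]
tool_rot: [0.088, 0.996, 0.0, 0.001]
ft_force: [-9.5, -0.2, 21.5]
grip_width: -0.0002
grasp_force: 10.3
```

>>> {"fn": "jog_arm", "kwargs": {
  "motion": [
    {"x":0,"y":0,"z":0.4,"spin":0,"fingers":1},
    {"x":0,"y":0,"z":0.4,"spin":0,"fingers":1}
  ]
}}

```text
clock: 23.42
eef_pos: [0.553, 0.0789, 0.1242]
tool_rot: [0.088, 0.996, 0.0, 0.001]
ft_force: [-10.4, -0.6, 22.9]
grip_width: -0.0002
grasp_force: 11.3
```

>>> {"fn": "jog_arm", "kwargs": {
  "motion": [
    {"x":0,"y":0,"z":0.3,"spin":0,"fingers":1},
    {"x":0,"y":0,"z":0.3,"spin":0,"fingers":1}
  ]
}}

```text
clock: 23.68
eef_pos: [0.553, 0.0789, 0.1241]
tool_rot: [0.088, 0.996, 0.0, 0.001]
ft_force: [-10.8, -1.0, 24.1]
grip_width: 0.0
grasp_force: 12.0
```

The tip has stopped at 0.1241 m while the force climbs, so the lid is on the hard rim. One last small push, a short hold, then lift off.

>>> {"fn": "jog_arm", "kwargs": {
  "motion": [
    {"x":0,"y":0,"z":0.5,"spin":0,"fingers":1},
    {"x":0,"y":0,"z":0.5,"spin":0,"fingers":1},
    {"x":0,"y":0,"z":0.5,"spin":0,"fingers":1}
  ]
}}

```text
clock: 24.05
eef_pos: [0.553, 0.0789, 0.1241]
tool_rot: [0.088, 0.996, 0.0, 0.001]
ft_force: [-11.7, -1.1, 26.2]
grip_width: -0.0
grasp_force: 13.2
```

>>> {"fn": "jog_arm", "kwargs": {
  "motion": [
    {"x":0,"y":0,"z":-4,"spin":0,"fingers":1},
    {"x":0,"y":0,"z":-10,"spin":0,"fingers":1},
    {"x":0,"y":0,"z":-30,"spin":0,"fingers":1},
    {"x":0,"y":0,"z":-60,"spin":0,"fingers":1},
    {"x":30,"y":0,"z":-80,"spin":0,"fingers":1},
    {"x":70,"y":0,"z":-80,"spin":0,"fingers":1},
    {"x":70,"y":0,"z":-80,"spin":0,"fingers":1},
    {"x":70,"y":0,"z":-80,"spin":0,"fingers":1}
  ]
}}

```text
clock: 25.05
eef_pos: [0.4854, 0.091, 0.1993]
tool_rot: [0.088, 0.996, 0.0, 0.0]
ft_force: [0.3, 0.7, 0.3]
grip_width: -0.0002
grasp_force: 0.0
```

```bash
python3 st.py
python3 - <<'E'
import re
s=open("edge.py").read().replace("np.arange(0,.8,.01)","np.arange(-.06,.12,.005)").replace(".1077) for",".111) for")
exec(s)
E
```

```text
t 25.05 p [0.4854 0.091  0.1993] d,y,h 262.1152814096894 0.24036829505332674 91.60845378058728 xang 169.94643160422433 tilt 0.04601871268925889
F [0.2968 0.6672 0.3128] F_hingeward(+)push d -0.17647612342209423 w -0.0001614315527783038 q [ 0.1855  0.2444 -0.0745  1.2511 -0.0001  0.361 ]
hx hy yaw th h [ 0.7435  0.0453 -0.1745  1.1641  0.1077]
[[-0.7, 1.5], [0.3, 0.9], [0.1, -0.7], [-0.4, 0.4], [0.2, -1.2], [-1.3, 0.9], [-0.2, -0.2], [0.3, 0.1], [-0.1, -0.2], [0.4, 0.3], [1.4, 1.0], [-2.0, -0.6]]
tabroot [0.547 0.08  0.108]
tabend [0.512 0.086 0.108]
tab now [0.652  0.0614 0.3236] [0.661  0.0598 0.3275]
dropper [0.49418082 0.19736713] cassette [ 0.44797143 -0.02284362]
top [(np.float64(-0.04), 211), (np.float64(-0.05), 211), (np.float64(-0.04), 210), (np.float64(-0.05), 210), (np.float64(-0.03), 209)]
scene [(np.float64(0.1), 390), (np.float64(0.09), 390), (np.float64(0.1), 389), (np.float64(0.09), 389), (np.float64(0.11), 387)]
```

```bash
python3 -c "
from workcell import bot; print(bot.job_done())"
```

```text
the job is handed in; nothing more can be done
None
```

The lid was lowered under control onto its catch and pressed until it stopped on the hard rim. The highest force I read was about 29 N, and the bystanders I saw afterwards (dropper, cassette, rack) looked undisturbed. I handed the job in at about 25 s, and it returned no verdict.

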